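# Fetch the clean aspirator from the slide-lid box

## Robot

A 6-joint arm with a two-finger parallel gripper is mounted at the origin on the work surface. World frame = base frame: x ahead of the robot, y to its left, z up, the work surface at z = 0. Lengths are in mm, angles in rad, forces in N, time in s.
With the tool pointing down it reaches from about 275 to 750 mm from the base axis. Payload 10.2 kg.
Tool frame: the origin (TCP) lies between the finger pads; the fingertips stand 8 mm ahead of it and the grasp point (between the pads) lies 11 mm behind it; z points along the fingers, x is the direction in which the jaws open and shut, and the axes are right-handed (so a half turn about z gives the same grasp; the last joint's range is limited). The gripper opens to 85 mm and grips with 20 to 120 N. Pads are 22 mm wide; open, the fingers measure 114 mm over their backs; the gripper's body (76 mm by 85 mm) begins 54 mm behind the grasp point. The pads swing forward as they close: fully open they stand 13 mm farther back than shut.
Start: joints at [-1.559, 0.313, 1.498, -0, 1.331, -0.223], TCP at [122.127, -510.604, 239.294] pointing down, gripper open.
Joint ranges: [-2.94, 2.94], [-0.97, 2.17], [0.19, 2.56], [-1.23, 4.37], [0.02, 3.11], [-2.88, 2.88]. Speed limits (rad/s): [2.39, 2.39, 3.01, 3.14, 3.14, 3.14].

## Interface

Orientations are given as a unit quaternion [w, x, y, z].
In Python, from rig import sense, eyes, ctrl gives the robot as it stands.
- The arm moves only by the tool move_arm, never from a script. Its argument "rows" is a list that holds one entry, the list of rows, each a list of 5 numbers: the shift along the tool's x, y, z in mm, then the turn about the tool's z in units of 6 degrees (1.0 is 6 degrees), then the gripper command: -1 is shut, 1 is fully open, values between are in proportion. In form: [[[dx, dy, dz, roll, jaw], ...]]. A call has 1 to 12 rows; each row is the pose to reach, as a shift and turn from the pose measured when the call began, along the tool's axes at that moment; what a row does not reach only later rows make up. A row lasts 1/8 s, in which the tool goes at most 62.5 mm and 10.7 degrees, less where a joint would pass 70% of its speed; a pose out of reach is approached as far as the arm can. A call with a gripper value outside its range is refused whole. The fingers move at their own pace and stop on an object; "squeeze" is the grip in N (left out, the last holds). Time passes only in rows, so rows that repeat a pose let the fingers close. It gives the time, the measured TCP pose, the force and the opening at its end, in the units of the state.
- sense(): the state, without advancing time (a new reading comes with each control period).
- eyes.capture(name): name is "scene" or "top" or "wrist"; returns a dict with "color" (420x560x3 uint8, blue, green, red), "vertical_fov" (degrees; the focal length in pixels is half the picture's height over the tangent of half this angle, whatever the lens; pixels are square), "cx", "cy" (the principal point, pixels), "xyz" and "attitude" of the camera in the world. Camera axes: x right, y down, z forward; pixel columns grow to the right and rows downward; lengths in mm; the calibration is good to about 2 mm. A picture is of the moment at which its call begins. There is no depth.
- ctrl.finish_job(): hands the job in, once; it reports no verdict.
The state is a dict: "time_s": time; "joints": joint angles; "dq": joint speeds; "tau": joint torques, N m; "eef_pos": TCP position; "ee_rot": TCP orientation; "force": force on the tool from outside, world axes, zero at the start; "wrist_torque": the same for the moment, N m; "grip_width": opening from 0.0 (shut) to 1.0 (fully open).
Only numpy, scipy, OpenCV 4.12 (cv2) and the standard library are available. Lean on these libraries where they do the work, as an engineer would, in place of code of your own. Each camera call takes 0.05 s, during which the arm holds its last target. There are 200 camera calls.

## Task

Slide the white lid of the wooden box open by its red pull, all the way along its grooves, and leave it open. Then lift out the clean green nasal aspirator bulb and set it down gently (do not drop it), standing upright on the blue tray. Do not disturb the ceramic owl.

Things in the scene. Friction and masses are not known exactly. Their poses are not given: they have to be found in the camera images.
- lid (a joint): Sliding lid of the wooden box, in m: 0 shut, 0.130 fully open (end stop). It starts 0 to 15 mm open, needs about 2 N to slide and stays where it is left. The box does not move on the dresser. It is 132 mm (its x) by 142 mm (its y, the sliding direction) and 68 mm high; inside 120 by 130 mm, floor 4 mm above the dresser. The lid runs in grooves in the two long side walls; shut it covers the whole mouth, fully open it leaves all of it free.
- lid_pull (a point): Grip point on the red upright pull bar of the white lid, 86 mm above the dresser. The bar is 12 mm thick (along its y), 60 mm long (along its x), rises 30 mm from the lid's top face (64 mm above the dresser); this point is on the bar's centre, 22 mm above the lid and 8 mm below the bar's top. +y is the direction in which the lid slides open, z up. With the lid shut the middle of the box lies 45 mm from this point towards -y.
- bulb_center (a point): Centre, half-way up, of the green aspirator bulb: an upright round bulb 40 mm across (straight from 7 to 33 mm above its base) with a flat base and a short white nozzle pointing up, 52 mm high in all, 32 to 63 g. It stands on the floor of the slide-lid box, within 20 mm of the box's middle, hidden until the lid is open; its base is 26 mm below this point, z is its upright axis. An orange bulb of the same shape, a used one standing in a yellow tray, is not the one.
- blue_tray: Blue square tray, 130 by 130 mm, rim 10 mm high and 4 mm thick, inner floor 4 mm above the dresser; fixed to the dresser. Origin at the centre of its underside, x and y along its sides, z up. A yellow tray of the same shape stands beside it.
- owl: White ceramic owl figurine with blue wings, 105 mm high, 68 mm across, standing beyond the box and trays. Origin at the centre of its base, z up.
Not all that is in view belongs to the job. Of the things that look like the blue_tray, take the one that is farthest to the robot's left at the start. What is shaped like the part that bears lid but purple is not meant.

How it is judged:
By the outcome, as a careful person would: the job done as asked, in the order asked, and still so for the second after the job is handed in, with the robot touching nothing.
It also fails if it takes over 51 s, if anything falls off the work surface, if the arm or the gripper's body presses on something with over 40 N, if the wrist force passes 120 N, or if a joint passes its speed limit or range.

## Working session

There is one attempt and no reset: what is moved stays moved. The work goes in short steps, Python scripts to look and compute and a tool call to move; the robot and the scene stay as the last step left them, time stands still between calls to the robot, and variables do not carry over. Pictures are saved under pics/ and viewed, about 8 in all and at most 12, crops included, and the job is handed in when it is done.

Besides the shell and the picture viewer there is one more tool, called after "Call:" as a command line: name --argument value ..., lists and objects as JSON in quotes. move_arm: Moves the arm, as the interface text tells. Its arguments: {"type":"object","properties":{"rows":{"type":"array","items":{"type":"array","items":{"type":"array","items":{"type":"number"}}}},"squeeze":{"type":"number"}},"required":["rows"]}

```bash
mkdir -p pics; cat > h.py <<'E'
import numpy as np, cv2
from scipy.spatial.transform import Rotation as R
from rig import sense, eyes, ctrl
def rot(q): return R.from_quat([q[1],q[2],q[3],q[0]]).as_matrix()
def snap(n,f):
    c=eyes.capture(n); cv2.imwrite('pics/'+f+'.png',c['color'])
    np.save('pics/'+f+'.npy',{k:v for k,v in c.items()},allow_pickle=True); return c
def load(f): return np.load('pics/'+f+'.npy',allow_pickle=True).item()
def att(c):
    a=np.array(c['attitude'],float); return rot(a) if a.size==4 else a.reshape(3,3)
def px2w(c,u,v,z):
    f=c['color'].shape[0]/2/np.tan(np.radians(c['vertical_fov']/2))
    d=att(c)@np.array([(u-c['cx'])/f,(v-c['cy'])/f,1]); p=np.array(c['xyz'],float)
    return p+d*(z-p[2])/d[2]
def totool(p):
    s=sense(); return rot(s['ee_rot']).T@(np.array(p)-np.array(s['eef_pos']))
E
python3 - <<'E'
from h import *
a=snap('scene','s0');b=snap('top','t0')
for c in(a,b): print({k:v for k,v in c.items() if k!='color'})
print(sense())
cv2.imwrite('pics/both0.png',cv2.resize(np.hstack([a['color'],b['color']]),(800,300)))
E
```

```text
{'vertical_fov': 50.98428669275032, 'cx': 280.2378273262425, 'cy': 212.51089958032398, 'xyz': array([ 973.04647218, -404.22960876,  750.33331955]), 'attitude': array([-0.31931474,  0.83762188,  0.41506351, -0.15540256])}
{'vertical_fov': 46.526854352974794, 'cx': 282.26163426232455, 'cy': 211.65863479058666, 'xyz': array([ 387.67581671,  -27.94346587, 1149.33105349]), 'attitude': array([ 0.04835163, -0.70049542,  0.70992635, -0.05452398])}
{'time_s': 0.1, 'joints': array([-1.55942716e+00,  3.13377266e-01,  1.49837226e+00, -1.80047798e-05,
        1.33096986e+00, -2.23383226e-01]), 'dq': array([ 0.00019176, -0.00025809, -0.00199918,  0.00095872,  0.0006399 ,
        0.00127221]), 'tau': array([ 1.83094500e-03, -4.12902939e+01, -2.60146308e+01, -2.29583875e-04,
        3.01966509e-03, -2.48535247e-05]), 'eef_pos': array([ 122.10600621, -510.3773239 ,  238.79668107]), 'ee_rot': array([-4.32780507e-04,  7.85049666e-01, -6.19432567e-01, -3.60776386e-04]), 'force': array([ 0.54346081,  0.54437056, -0.83888119]), 'wrist_torque': array([ 0.01913578,  0.04495749, -0.03281089]), 'grip_width': 1.0057723446921991}
```

View pics/t0.png

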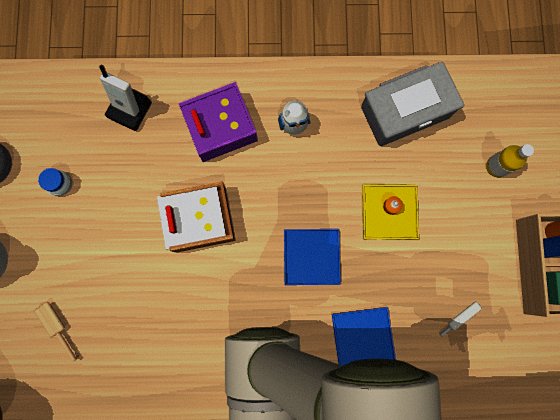

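View pics/s0.png

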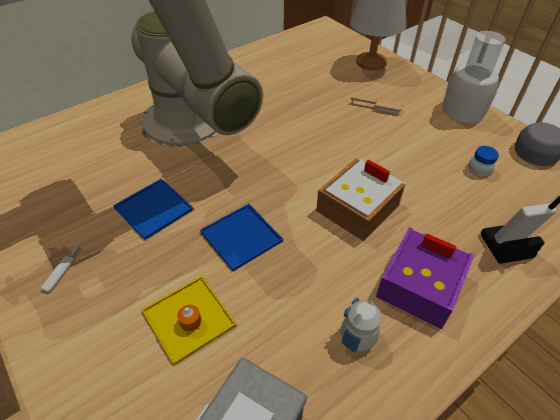

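The top view shows the white lid with its red pull at (171,219). The lookalike is the purple box at (218,121), with its pull at (197,122). There are two blue trays, at (313,257) and (363,335); the left one (313,257) is the one I want. The orange bulb sits in the yellow tray at (393,205), and the owl is at (294,117).

```bash
python3 - <<'E'
from h import *
c=load('t0'); im=c['color'].astype(int); b,g,r=im[...,0],im[...,1],im[...,2]
def comp(m,u,v):
    n,l,s,ce=cv2.connectedComponentsWithStats(m.astype(np.uint8))
    i=l[v,u]; return (l==i),s[i],ce[i]
def rect(m,z):
    ys,xs=np.nonzero(m); P=np.array([px2w(c,x,y,z)[:2] for x,y in zip(xs,ys)],np.float32)
    return cv2.minAreaRect(P),P.mean(0)
m,s,ce=comp((r>110)&(g<70)&(b<70),171,219);print('bar',s,ce,rect(m,94))
m,s,ce=comp((r>130)&(g>130)&(b>120),190,230);print('lid',s,ce,rect(m,64))
m,s,ce=comp((b>g+40)&(b>r+50),313,257);print('tray',s,ce,rect(m,8))
cv2.imwrite('pics/crop0.png',cv2.resize(c['color'][165:300,140:350],None,fx=3.5,fy=3.5,interpolation=cv2.INTER_CUBIC))
s=sense();print(rot(s['ee_rot']).round(3))
print('owl',px2w(c,294,117,50),'purple',px2w(c,218,121,60), 'orange',px2w(c,393,205,50))
E
```

```text
bar [165 206   9  27 123] [169.46341463 218.62601626] (((530.1090698242188, 207.5071258544922), (57.9859504699707, 10.668383598327637), 10.863425254821777), array([530.24646, 207.30019], dtype=float32))
lid [ 157  187   69   62 2610] [191.91034483 216.54712644] (((538.9681396484375, 167.06607055664062), (120.41514587402344, 137.1296844482422), 10.585728645324707), array([538.473  , 163.87755], dtype=float32))
tray [ 284  229   57   56 3069] [311.75236233 256.52851092] (((448.956787109375, -106.47882080078125), (129.6105499267578, 127.93342590332031), 89.25048828125), array([ 448.574   , -106.388756], dtype=float32))
[[ 0.233 -0.973 -0.   ]
 [-0.973 -0.233  0.001]
 [-0.001 -0.    -1.   ]]
owl [772.49825784 -69.30365269  50.        ] purple [761.34275154 107.18371954  60.        ] orange [ 560.96223117 -291.74718958   50.        ]
```

View pics/crop0.png

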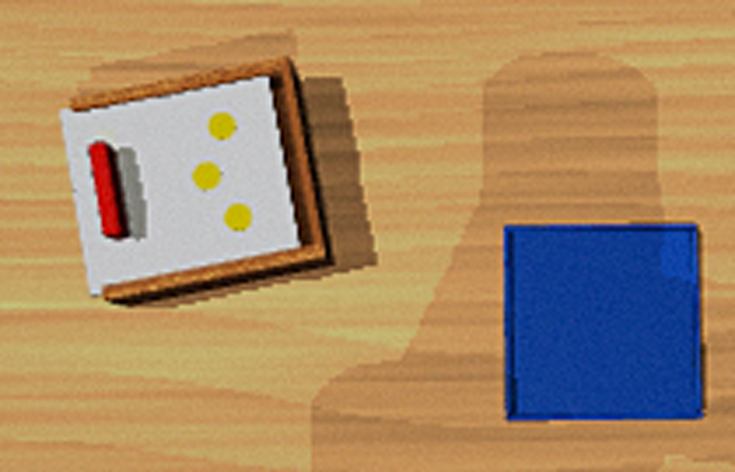

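Choice confirmed: white box and left blue tray. The pull is at about (530, 207.5), the sliding direction at (-0.188, 0.982). I'm moving above the pull.

Call:
move_arm --rows '[[[-603,-564,60,0.44,1],[-603,-564,60,0.44,1],[-603,-564,60,0.44,1],[-603,-564,60,0.44,1],[-603,-564,60,0.44,1],[-603,-564,60,0.44,1],[-603,-564,60,0.44,1],[-603,-564,60,0.44,1],[-603,-564,60,0.44,1],[-603,-564,60,0.44,1],[-603,-564,60,0.44,1],[-603,-564,60,0.44,1]]]' --squeeze 40

```text
time_s: 1.6
eef_pos: [492.5, 141.8, 184.9]
ee_rot: [-0.0, 0.771, -0.637, -0.0]
force: [1.1, -1.6, 0.1]
grip_width: 1.002
```

```bash
python3 - <<'E'
from h import *
s=sense();print(s['time_s'],s['eef_pos'],s['joints']);M=rot(s['ee_rot']);print(M.round(3),totool([530.1,207.5,140]))
print('yaw of x',np.degrees(np.arctan2(M[1,0],M[0,0])))
E
```

```text
1.6 [492.4995058  141.80482148 184.88553305] [5.09479269e-02 3.35231818e-01 1.61535024e+00 1.04421824e-03
 1.19112610e+00 1.43227945e+00]
[[ 0.188 -0.982 -0.   ]
 [-0.982 -0.188  0.001]
 [-0.001 -0.    -1.   ]] [-57.41336845 -49.2771267   44.94257034]
yaw of x -79.16664250019326
```

Call:
move_arm --rows '[[[-57,-49,30,0,1],[-57,-49,30,0,1],[-57,-49,60,0,1],[-57,-49,90,0,1],[-57,-49,106,0,1],[-57,-49,106,0,1],[-57,-49,106,0,-1],[-57,-49,106,0,-1],[-57,-49,106,0,-1],[-57,-49,106,0,-1],[-57,-49,106,0,-1],[-57,-49,106,0,-1]]]' --squeeze 40

```text
time_s: 3.1
eef_pos: [530.0, 207.1, 79.3]
ee_rot: [-0.0, 0.771, -0.637, -0.0]
force: [-1.9, -0.6, 4.0]
grip_width: 0.128
```

```bash
python3 - <<'E'
from h import *
c=snap('wrist','w1');s=sense();print(s['time_s'],s['eef_pos'],s['force'],s['grip_width'],c['xyz'],att(c).round(2))
E
```

```text
3.15 [530.02460766 207.10297991  79.3165749 ] [-1.25568352 -0.87931283  5.88537155] 0.128832866327822 [605.0366356  221.13541709 213.97184993] [[ 0.19 -0.94 -0.29]
 [-0.98 -0.18 -0.06]
 [-0.    0.3  -0.95]]
```

View pics/w1.png

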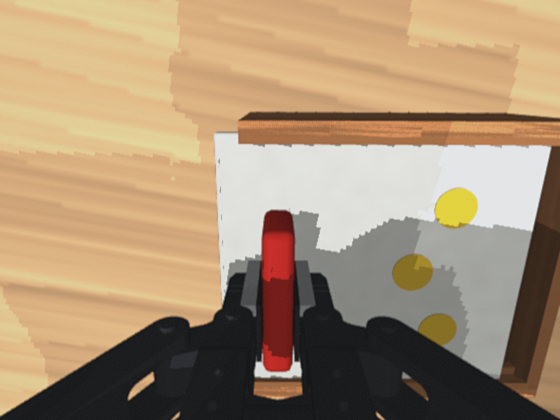

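The pull sits between the pads (bar at about (278,290)) and the lid is slightly open. I'm pulling along -x of the tool.

Call:
move_arm --rows '[[[-10,0,0,0,-1],[-25,0,0,0,-1],[-40,0,0,0,-1],[-55,0,0,0,-1],[-70,0,0,0,-1],[-85,0,0,0,-1],[-98,0,0,0,-1],[-108,0,0,0,-1],[-114,0,0,0,-1],[-114,0,0,0,-1]]]'

```text
time_s: 4.4
eef_pos: [508.7, 320.3, 79.4]
ee_rot: [-0.001, 0.771, -0.637, -0.0]
force: [4.6, 2.5, -1.1]
grip_width: 0.13
```

Call:
move_arm --rows '[[[-3,0,0,0,-1],[-6,0,0,0,-1],[-6,0,0,0,-1]]]'

```text
time_s: 4.78
eef_pos: [507.9, 325.0, 79.3]
ee_rot: [-0.0, 0.771, -0.637, 0.001]
force: [4.7, -9.6, 1.6]
grip_width: 0.13
```

Call:
move_arm --rows '[[[-4,0,0,0,-1],[-4,0,0,0,-1],[-4,0,0,0,-1]]]'

```text
time_s: 5.15
eef_pos: [507.9, 325.3, 79.2]
ee_rot: [0.003, 0.771, -0.637, 0.003]
force: [4.8, -24.4, 4.4]
grip_width: 0.128
```

```bash
python3 - <<'E'
from h import *
s=sense();print(s['eef_pos'],s['force'])
E
```

```text
[507.88552025 325.27382074  79.2499775 ] [  4.79649088 -24.40955206   4.39747342]
```

At the end stop (24 N reaction, travel about 120 mm plus the initial opening). I'm releasing and going above the box.

Call:
move_arm --rows '[[[0,0,0,0,-1],[0,0,0,0,1],[0,0,0,0,1],[0,0,0,0,1],[0,0,0,0,1],[0,0,-40,0,1],[0,0,-80,0,1],[60,0,-120,0,1],[120,0,-120,0,1],[175,0,-120,0,1],[175,0,-120,0,1],[175,0,-120,0,1]]]'

```text
time_s: 6.65
eef_pos: [540.5, 154.8, 200.6]
ee_rot: [0.003, 0.771, -0.637, 0.003]
force: [-0.2, 1.5, -0.7]
grip_width: 0.999
```

```bash
python3 - <<'E'
from h import *
c=snap('wrist','w2');t=snap('top','t2')
s=sense();print(s['time_s'],s['eef_pos'],s['force'],s['grip_width'],c['xyz'])
a=c['color'];b=cv2.resize(t['color'][150:300,90:290],(560,420),interpolation=cv2.INTER_CUBIC)
cv2.imwrite('pics/m2.png',cv2.resize(np.vstack([a,b]),None,fx=.7,fy=.7,interpolation=cv2.INTER_AREA))
E
```

```text
6.75 [540.3566365  155.58723144 200.54556796] [-0.58911212  0.96010908  0.07688613] 1.003840280782391 [615.55672865 169.96992728 335.16566734]
```

View pics/m2.png

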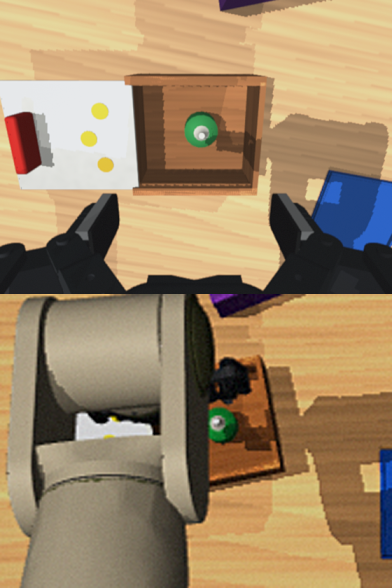

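The lid is fully open and the bulb stands near (202,130) in the 0.7-scaled wrist view. Localising it now.

```bash
python3 - <<'E'
from h import *
for n in('w2','t2'):
    c=load(n); im=c['color'].astype(int); b,g,r=im[...,0],im[...,1],im[...,2]
    m=((g>r+25)&(g>b+15)).astype(np.uint8); k,l,s,ce=cv2.connectedComponentsWithStats(m)
    i=1+np.argmax(s[1:,4]); (u,v),rad=cv2.minEnclosingCircle(np.argwhere(l==i)[:,::-1].astype(np.float32))
    x,y,w,h=s[i,:4]; sub=(r>140)&(g>140)&(b>130); sub[:y]=0;sub[y+h:]=0;sub[:,:x]=0;sub[:,x+w:]=0
    q=np.argwhere(sub).mean(0)[::-1]
    print(n,s[i],(u,v),rad,'green@28',px2w(c,u,v,28),'nozzle',q,px2w(c,*q,54))
c=load('w2');d=np.array([-.188,.982,0])
# inner wall top corners (z 68), from the view
for u,v in((133/.7,75/.7),(266/.7,76/.7),(257/.7,192/.7)): print(px2w(c,u,v,68))
print('tool',totool([540.8,153.4,17])); print(rot(sense()['ee_rot']).round(3))
E
```

```text
w2 [ 264  160   47   51 1512] (286.0, 185.0) 25.17945671081543 green@28 [542.94403421 146.39535088  28.        ] nozzle [285.93225806 189.13548387] [545.82656724 147.79681866  54.        ]
t2 [196 208  15  18 174] (202.0, 216.0) 9.219644546508789 green@28 [544.28391552 146.96690743  28.        ] nozzle [199.45833333 215.375     ] [542.15320027 148.66422502  54.        ]
[594.39441181 225.61384501  68.        ]
[618.21665299  95.81403576  68.        ]
[492.48570214  71.39422805  68.        ]
tool [  0.82354039  -0.24194722 183.5571282 ]
[[ 0.189 -0.982  0.   ]
 [-0.982 -0.189 -0.008]
 [ 0.008  0.001 -1.   ]]
```

Call:
move_arm --rows '[[[7,-2,30,0,0.4],[7,-2,60,0,0.4],[7,-2,90,0,0.4],[7,-2,115,0,0.4],[7,-2,140,0,0.4],[7,-2,160,0,0.4],[7,-2,175,0,0.4],[7,-2,183,0,0.4],[7,-2,183,0,0.4]]]' --squeeze 25

```text
time_s: 7.88
eef_pos: [542.6, 150.2, 17.1]
ee_rot: [0.003, 0.771, -0.636, 0.001]
force: [-5.1, 12.5, -2.5]
grip_width: 0.698
```

```bash
python3 - <<'E'
from h import *
c=snap('wrist','w3');s=sense();print(s['time_s'],s['eef_pos'],s['force'],s['grip_width'])
E
```

```text
7.925 [542.13780887 150.16654435  16.9644966 ] [-5.37660223 11.97579234 -2.00612899] 0.6966880041688432
```

View pics/w3.png

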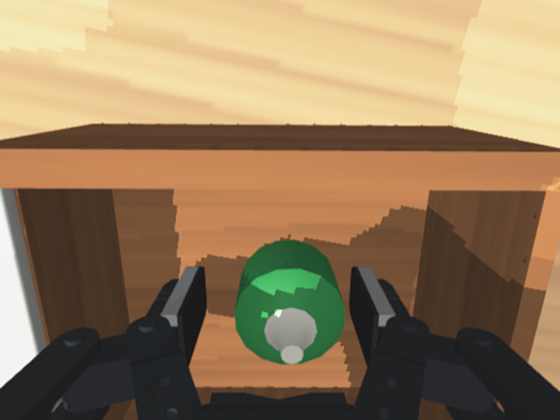

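Bulb at (290,300), between the pads at (205..350), slightly right of their middle. The side force of about 13 N suggests a knuckle touching the end wall, so I'm narrowing first, then centring and closing.

Call:
move_arm --rows '[[[0,0,0,0,0.2],[0,0,0,0,0.2],[2,0,0,0,0.15],[3,0,0,0,0.1],[3,0,0,0,-0.3],[3,0,0,0,-0.3],[3,0,0,0,-1],[3,0,0,0,-1],[3,0,0,0,-1]]]' --squeeze 25

```text
time_s: 9.05
eef_pos: [542.9, 147.1, 17.2]
ee_rot: [0.003, 0.771, -0.636, 0.001]
force: [1.1, -2.5, 4.1]
grip_width: 0.456
```

Call:
move_arm --rows '[[[0,0,-8,0,-1],[0,0,-20,0,-1],[0,0,-40,0,-1],[0,0,-60,0,-1],[0,0,-85,0,-1],[0,0,-110,0,-1],[0,0,-125,0,-1],[0,0,-125,0,-1]]]'

```text
time_s: 10.05
eef_pos: [543.5, 147.9, 143.1]
ee_rot: [0.002, 0.771, -0.636, 0.001]
force: [0.6, 0.3, -1.1]
grip_width: 0.454
```

```bash
python3 - <<'E'
from h import *
c=snap('wrist','w4');s=sense();print(s['time_s'],s['eef_pos'],s['force'],s['grip_width'],s['joints'].round(2))
print(totool([449,-106.5,142]),rot(s['ee_rot']).round(4))
E
```

```text
10.1 [543.04899796 147.78147578 141.99313937] [-0.84710791  0.00279616 -0.38762676] 0.4589142691029738 [ 0.06  0.49  1.51 -0.01  1.15  1.44]
[231.80361489 140.60188339   1.57400852] [[ 0.1898 -0.9818 -0.0025]
 [-0.9818 -0.1898 -0.0053]
 [ 0.0047  0.0034 -1.    ]]
```

View pics/w4.png

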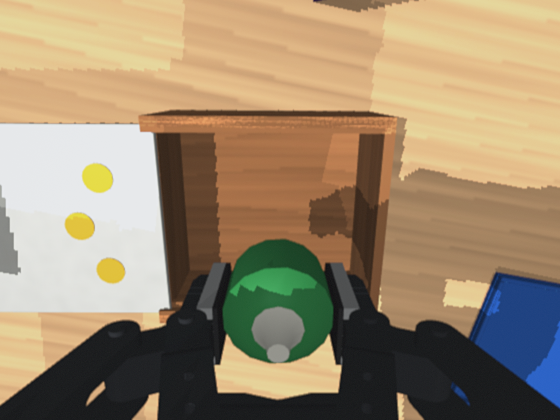

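The bulb is held upright (278,300), and the lid stays open. Carrying it to the left blue tray.

Call:
move_arm --rows '[[[12,7,0,0,-1],[35,21,0,0,-1],[60,36,0,0,-1],[85,52,0,0,-1],[110,67,0,0,-1],[135,82,0,0,-1],[160,97,0,0,-1],[185,112,0,0,-1],[207,126,0,0,-1],[222,135,0,0,-1],[231,140,0,0,-1],[231,140,0,0,-1]]]'

```text
time_s: 11.6
eef_pos: [449.0, -105.9, 143.3]
ee_rot: [0.003, 0.771, -0.637, 0.0]
force: [0.7, -0.2, 0.2]
grip_width: 0.458
```

```bash
python3 - <<'E'
from h import *
s=sense();print(s['time_s'],s['eef_pos'],s['force'],s['grip_width'])
print(totool([449,-106.5,19]),rot(s['ee_rot']).round(4))
E
```

```text
11.6 [ 449.04814194 -105.93269633  143.25477828] [ 0.74643045 -0.23716421  0.24013923] 0.4580813901087174
[ 2.06921526e-02 -3.39082955e-01  1.24255618e+02] [[ 0.1888 -0.982  -0.0031]
 [-0.982  -0.1888 -0.0049]
 [ 0.0042  0.004  -1.    ]]
```

Lower to 2 mm above the pick height, then feel for contact.

Call:
move_arm --rows '[[[0,0,20,0,-1],[0,0,45,0,-1],[0,0,70,0,-1],[0,0,90,0,-1],[0,0,105,0,-1],[0,0,114,0,-1],[0,0,120,0,-1],[0,0,123,0,-1],[0,0,124,0,-1],[0,0,124,0,-1]]]'

```text
time_s: 12.85
eef_pos: [448.8, -106.6, 19.5]
ee_rot: [0.003, 0.771, -0.637, 0.001]
force: [-0.2, 0.3, -0.7]
grip_width: 0.458
```

Call:
move_arm --rows '[[[0,0,1,0,-1],[0,0,2,0,-1],[0,0,2,0,-1]]]'

```text
time_s: 13.22
eef_pos: [448.8, -106.6, 17.5]
ee_rot: [0.003, 0.771, -0.637, 0.001]
force: [0.8, -0.4, -0.7]
grip_width: 0.455
```

Call:
move_arm --rows '[[[0,0,0.5,0,-1],[0,0,1,0,-1],[0,0,1,0,-1]]]'

```text
time_s: 13.6
eef_pos: [448.8, -106.6, 17.1]
ee_rot: [0.003, 0.771, -0.637, 0.001]
force: [-3.4, 0.9, 10.5]
grip_width: 0.459
```

```bash
python3 - <<'E'
from h import *
s=sense();print(s['eef_pos'],s['force'])
E
```

```text
[ 448.84170687 -106.64966001   17.13329217] [-3.40621982  0.87555506 10.48778639]
```

The bulb is down on the floor (10 N up). Opening moderately, then retreating straight up.

Call:
move_arm --rows '[[[0,0,0,0,0.0],[0,0,0,0,0.1],[0,0,0,0,0.3],[0,0,0,0,0.3],[0,0,0,0,0.3],[0,0,-8,0,0.3],[0,0,-25,0,0.3],[0,0,-50,0,0.3],[0,0,-80,0,0.3],[0,0,-120,0,0.3],[0,0,-160,0,0.3],[0,0,-180,0,0.3]]]'

```text
time_s: 15.1
eef_pos: [449.7, -105.9, 199.7]
ee_rot: [0.003, 0.771, -0.637, 0.002]
force: [-0.3, 0.4, -0.5]
grip_width: 0.652
```

```bash
python3 - <<'E'
from h import *
c=snap('wrist','w5');t=snap('scene','s5');s=sense();print(s['time_s'],s['eef_pos'],s['force'],s['grip_width'])
cv2.imwrite('pics/m5.png',cv2.resize(np.hstack([c['color'],t['color']]),(800,300),interpolation=cv2.INTER_AREA))
E
```

```text
15.2 [ 450.03175386 -106.04183054  199.42633726] [-0.80721926 -0.83998537 -2.00851069] 0.6531907249148992
```

View pics/m5.png

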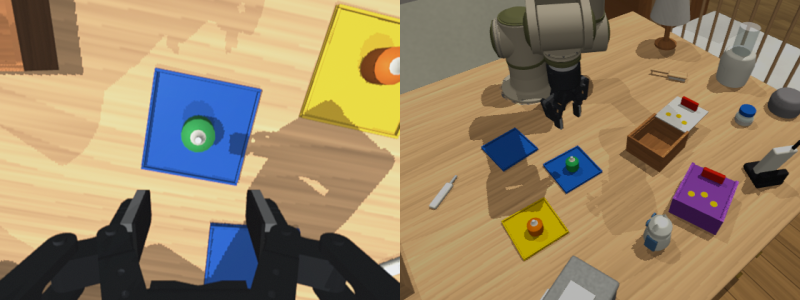

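The green bulb stands upright near the middle of the left blue tray, at (198,135) in the wrist half and (572,162) in the scene half. The lid is fully open, the owl at (657,233) is undisturbed, and the arm is clear. Handing in.

```bash
python3 - <<'E'
from rig import ctrl
print(ctrl.finish_job())
E
```

```text
the job is handed in; nothing more can be done
None
```

The lid is open to its end stop, and the green bulb stands upright near the middle of the left blue tray. I handed the job in at about 15 s.

- **Lid:** I pulled it by the red bar until it met the end stop, where the reaction was about 24 N. The last picture shows it still fully open.
- **Bulb:** I gripped it at 25 N, lifted it out and lowered it until the tray floor pushed back with about 10 N. I then opened the gripper and went straight up.
- **Last picture:** The owl, the orange bulb and the purple box look as they did at the start, and the arm is touching nothing.
- **Contact on the way:** While lowering into the box I saw a side force of about 13 N, probably a gripper knuckle touching the end wall. It went away once I narrowed the jaws.

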